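# Slip-test the heart plaques and sort them

### The arm

A 7-joint arm with a two-finger parallel gripper is mounted at the origin on the work surface. World frame = base frame: x ahead of the robot, y to its left, z up, the work surface at z = 0. Lengths are in m, angles in rad, forces in N, time in s.
With the tool pointing down it reaches from about 0.425 to 0.825 m from the base axis. Payload 3.6 kg.
Tool frame: the origin (TCP) lies midway between the tips of the shut fingers; the grasp point (between the pads) lies 19 mm behind it (grip_depth is the distance from the TCP to the grasp point, in m); z points along the fingers, y is the line along which they close (so a half turn about z gives the same grasp; the last joint's range is limited). The gripper opens to 85 mm and grips with 20 to 120 N. Pads are 22 mm wide; open, the fingers measure 114 mm over their backs; the gripper's body (76 mm by 85 mm) begins 54 mm behind the grasp point. The pads swing forward as they close: fully open they stand 13 mm farther back than shut.
Start: joints at [-1.264, 0.615, -0.013, 1.423, 0.008, 1.103, -0.04], TCP at [0.213, 0.614, 0.231] pointing down, gripper open.
Joint ranges: [-3.12, 3.12], [-0.3, 2.06], [-1.34, 1.32], [0.26, 2.42], [-1.36, 4.5], [0.01, 1.98], [-2.84, 2.84]. Speed limits (rad/s): [2.79, 2.79, 3.14, 3.14, 3.14, 3.14, 3.14].

### API

Orientations are given as a 3x3 rotation matrix whose columns are the frame's x, y, z axes.
In Python, from rig import goto, move_l, move_j, command_gripper, hold, inverse_kinematics, observe, snapshot, get_calibration, Unreachable, job_done, grip_depth gives the robot as it stands. The module is installed in compiled form; this text tells all that it offers. Calls block until the motion is done:
- goto(position, orientation): joint-space move of the TCP to a pose.
- move_l(position, max_speed=0.15, rotation=None): straight line of the TCP; rotation=None keeps the orientation; max_speed is the mean speed in m/s.
- move_j(angles): joint-space move.
- command_gripper(opening, effort=None): finger opening in m; effort is the grip in N (None keeps the last); returns when the fingers have stopped.
- hold(seconds).
- inverse_kinematics(position, orientation): joint angles nearest the present ones, or None.
- observe(): the state.
- snapshot(name): name is "scene" or "top" or "wrist"; returns the picture (384x512x3 uint8, blue, green, red); there is no depth.
- get_calibration(name): a dict with "fx", "fy", "cx", "cy" (pixels), "extrinsics" (4x4, takes a point from world to camera coordinates); the wrist camera has in their place "T_tool_cam" (4x4, takes a point from camera to tool coordinates, whose origin is the TCP and whose axes are the flange's). Camera axes: x right, y up, looking along -z (the intrinsics and any distortion apply to the point x, -y, -z); pixel columns grow to the right and rows downward; lengths in m; the calibration is good to about 2 mm. The wrist camera is an equidistant fisheye: a pixel r from the principal point sees the ray r / f radians off the axis. A picture is of the moment at which its call begins: read the wrist's pose just before it. get_calibration takes no time and is no camera call.
A pose or a line that the arm cannot do raises Unreachable and nothing moves.
- job_done(): hands the job in; it is judged then, once.
The state is a dict: "t": time; "joint_positions": joint angles; "joint_velocities": joint speeds; "tau": joint torques, N m; "ee_pos": TCP position; "ee_rot": TCP orientation; "ft_force": force on the tool from outside, world axes, zero at the start; "ft_torque": the same for the moment, N m; "gripper_width": finger opening in m; "gripper_force": force on a finger pad.
Only numpy, scipy, OpenCV 4.12 (cv2) and the standard library are available. Lean on these libraries where they do the work, as an engineer would, in place of code of your own. Each camera call takes 0.05 s, during which the arm holds its last target. There are 200 camera calls.

### The job

Check the feet of the clay heart plaques: stand every plaque that is there side by side on the white test bed, beyond the dark line at its upper end, with the heart's flat faces towards the sides of the bed, then press the pedal right down to its stop and hold it there for about two seconds with all of them on the bed. Let the pedal come back up, then stand the plaques that slid down to the lip in the grey tub for rework, and those that stayed put on the low-lipped wooden ware board, all upright inside the rims. Leave the jar, the mug and the wooden block where they are.

Things in the scene. Friction and masses are not known exactly. Their poses are not given: they have to be found in the camera images.
- plaque_a_mid (a point): centre, 35 mm above the underside, of a clay heart plaque (0.1 kg, all alike; None if absent). Base 70 (x) x 54 (y) x 20 mm high, its lowest 3 mm a foot pad that either slips or grips, which only the test tells. On it an upright heart plate 12 mm thick (flat faces to +y and -y: grip across them), 61 mm wide along x, top 69 mm above the underside. z up; starts standing on the table
- plaque_b_mid (a point): centre of a plaque, the same in shape, size and axes as plaque_a_mid; None if absent
- plaque_c_mid (a point): centre of a plaque, the same in shape, size and axes as plaque_a_mid; None if absent
- plaque_d_mid (a point): centre of a plaque, the same in shape, size and axes as plaque_a_mid; None if absent
- plaque_e_mid (a point): centre of a plaque, the same in shape, size and axes as plaque_a_mid; None if absent
- plaque_f_mid (a point): centre of a plaque, the same in shape, size and axes as plaque_a_mid; None if absent
- plaque_a: the plaque whose centre is plaque_a_mid; origin at the centre of its underside
- plaque_b: the plaque whose centre is plaque_b_mid; origin at the centre of its underside
- plaque_c: the plaque whose centre is plaque_c_mid; origin at the centre of its underside
- plaque_d: the plaque whose centre is plaque_d_mid; origin at the centre of its underside
- plaque_e: the plaque whose centre is plaque_e_mid; origin at the centre of its underside
- plaque_f: the plaque whose centre is plaque_f_mid; origin at the centre of its underside
- rocker (a joint): hinge of the slip tester's rocker (bed and pedal in one piece): 0 = bed level, pedal up (a spring and the weight of the bed keep it there); grows as the pedal is pressed; 0.40 rad = pedal at its stop, bed tilted 23 degrees. With four plaques loaded the pedal needs about 15 to 20 N
- bed_low (a point): middle of the low end of the white test bed, on its top face (68 mm above the table), at the inner face of a lip 16 mm high that catches what slides. Turns with the bed: x up the bed, away from the pedal, y across, z out of it. The hinge axis runs along y 8 mm below. Bed: x = 0 to 220 mm, y = -145 to 145 mm, rims 8 mm high; dark line at x = 112 mm
- pedal_pad (a point): point on the top face of the ribbed dark pedal plate (70 x 110 mm, 8 mm thick), 85 mm in front of bed_low (at x = -85 mm, z = 1 mm in its frame), on the robot's side; goes down about 33 mm in an arc to the stop; axes as bed_low
- tub_in (a point): centre of the inner floor of the grey plastic rework tub, 5 mm above the table; outside 230 (x) x 100 (y) mm, walls 5 mm thick and 30 mm high above the table; x along its length, z up. Fixed
- board_in (a point): centre of the inner floor of the wooden ware board, 5 mm above the table; outside 230 (x) x 100 (y) mm, lips 5 mm thick and only 12 mm high above the table; x along its length, z up. Fixed
- jar: bystander: white lidded glaze jar, 84 mm across, 100 mm high; origin at its underside
- mug: bystander: white mug, 80 mm across, 90 mm high; origin at its underside
- wedge: bystander: wooden block 100 x 70 x 50 mm; origin at its underside
There are look-alikes about, which are no part of the job. Leave any blue look-alike of the plaque_c alone.

How it is judged:
By the outcome, as a careful person would: the job done as asked, in the order asked, and still so for the second after the job is handed in, with the robot touching nothing.
Of plaque_a, plaque_b, plaque_c, plaque_d, plaque_e, plaque_f only 3 to 4 are there at a start; the rules pass over those that are not, and their reading is None.
At some moment in a run one of plaque_a, plaque_b, plaque_c, plaque_d, plaque_e, plaque_f may be knocked a few centimetres aside while the robot is not near it.
It also fails if it takes over 210 s, if anything falls off the work surface, if the arm or the gripper's body presses on something with over 40 N, if the wrist force passes 120 N, or if a joint passes its speed limit or range.

## Working session

There is one attempt and no reset: what is moved stays moved. The work goes in short steps, each a Python script; the robot and the scene stay as the last script left them, time stands still between calls to the robot, and variables do not carry over. Pictures are saved under pics/ and viewed, at most 14 in all, crops included, and the job is handed in when it is done.

```bash
mkdir -p pics; ls; python3 - <<'E'
from rig import *
import cv2, numpy as np
o=observe();print(o['t'],o['ee_pos'],o['ee_rot'],grip_depth)
for n in("scene","top","wrist"):
    cv2.imwrite(f"pics/{n}0.png",snapshot(n)); c=get_calibration(n); print(n,{k:np.round(v,4).tolist() for k,v in c.items()})
a=[cv2.resize(cv2.imread(f"pics/{n}0.png"),(800,600)) for n in("scene","top")]
cv2.imwrite("pics/s1.png",a[0]);cv2.imwrite("pics/t1.png",a[1])
E
```

```text
pics
0.0 [0.2127264  0.6133931  0.23014308] [[-9.44821130e-01  3.27585729e-01 -7.88487130e-04]
 [ 3.27586673e-01  9.44817980e-01 -2.44058899e-03]
 [-5.45253051e-05 -2.56421792e-03 -9.99996711e-01]] 0.0187
scene {'fx': 387.4616, 'fy': 387.4616, 'cx': 254.7226, 'cy': 185.2766, 'extrinsics': [[0.5878, 0.809, 0.0055, -0.3458], [-0.6121, 0.4403, 0.6569, 0.2892], [0.529, -0.3895, 0.754, -1.5381], [0.0, 0.0, 0.0, 1.0]]}
top {'fx': 388.3932, 'fy': 388.3932, 'cx': 251.7849, 'cy': 192.805, 'extrinsics': [[0.0612, -0.9981, -0.0024, 0.0014], [0.9761, 0.0594, 0.2092, -0.5737], [-0.2086, -0.0152, 0.9779, -1.1221], [0.0, 0.0, 0.0, 1.0]]}
wrist {'fx': 297.3186, 'fy': 297.3186, 'cx': 250.9488, 'cy': 188.1136, 'T_tool_cam': [[0.0011, 0.9581, 0.2864, 0.0722], [1.0, -0.0009, -0.0006, -0.0009], [-0.0003, 0.2864, -0.9581, -0.1415], [0.0, 0.0, 0.0, 1.0]]}
```

View pics/s1.png

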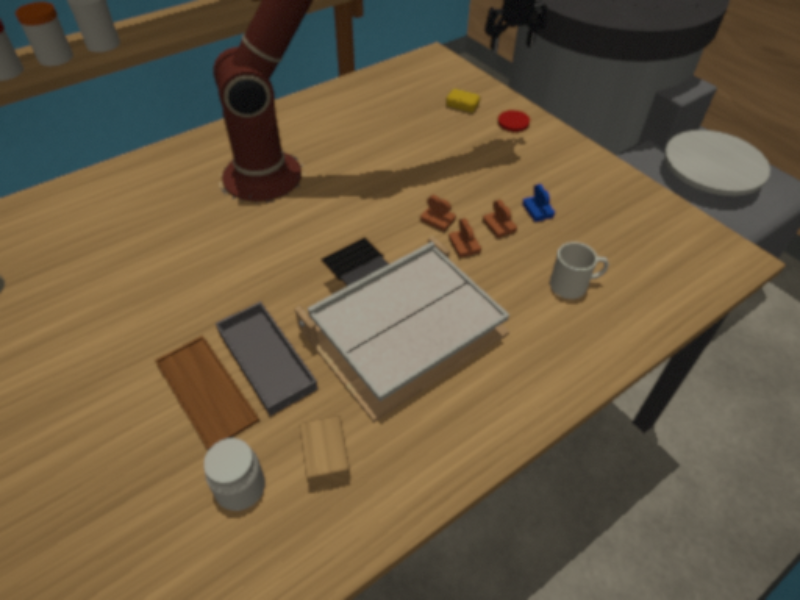

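View pics/t1.png

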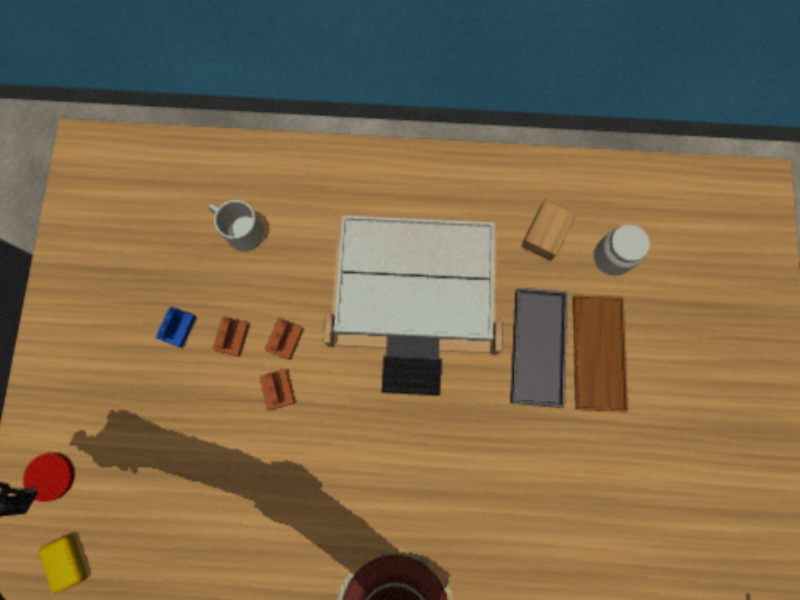

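Four upright heart shapes in the top view (800x600 scale): terracotta ones at (231,336), (285,338) and (277,389), and a blue one at (175,327), which is the look-alike to leave. The bed is at (415,277), the pedal at (412,375), the tub at (539,347) and the board at (600,352).

```bash
cat > h.py <<'E'
import cv2, numpy as np
from rig import *
from scipy.optimize import minimize
CAL={n:get_calibration(n) for n in("scene","top","wrist")}
def cam(n,o=None):
    c=CAL[n]
    if n!="wrist": return c["extrinsics"]
    T=np.eye(4);T[:3,:3]=o["ee_rot"];T[:3,3]=o["ee_pos"]
    return np.linalg.inv(T@c["T_tool_cam"])
def proj(n,P,E):
    c=CAL[n];q=np.atleast_2d(P)@E[:3,:3].T+E[:3,3]
    x,y,z=q[:,0],-q[:,1],-q[:,2]
    if n=="wrist":
        r=np.hypot(x,y)+1e-12;k=np.arctan2(r,z)/r
    else:k=1/z
    return np.c_[c["fx"]*x*k+c["cx"],c["fy"]*y*k+c["cy"]]
def back(n,uv,z,E):
    c=CAL[n];d=(np.asarray(uv,float)-[c["cx"],c["cy"]])/[c["fx"],c["fy"]]
    if n=="wrist":
        r=np.hypot(*d)+1e-12;v=np.array([d[0]/r*np.sin(r),-d[1]/r*np.sin(r),-np.cos(r)])
    else:v=np.array([d[0],-d[1],-1])
    R=E[:3,:3];o=-R.T@E[:3,3];v=R.T@v
    return o+v*(z-o[2])/v[2]
def Rz(a):c,s=np.cos(a),np.sin(a);return np.array([[c,-s,0],[s,c,0],[0,0,1]])
def box(x,y,z0,z1):return np.array([[a,b,c] for a in(-x/2,x/2) for b in(-y/2,y/2) for c in(z0,z1)])
BASE=box(.07,.054,0,.02)
PLATE=np.array([[a,b,c] for a,c in((-.012,.02),(.012,.02),(-.0305,.05),(.0305,.05),(-.024,.065),(.024,.065),(-.015,.069),(.015,.069)) for b in(-.006,.006)])
def terra(im):
    h=cv2.cvtColor(im,cv2.COLOR_BGR2HSV)
    # terracotta: redder than the wood of table / board
    b,g,r=[im[...,i].astype(float) for i in range(3)]
    return ((r>60)&(g/r<.56)&(g/r>.3)&(h[...,1]>100)).astype(np.uint8)
def render(n,E,p,z,S=4):
    m=np.zeros((384*S,512*S),np.uint8)
    for B in(BASE,PLATE):
        uv=proj(n,B@Rz(p[2]).T+[p[0],p[1],z],E)
        cv2.fillConvexPoly(m,cv2.convexHull(np.round((uv+.5)*S).astype(np.int32)),1)
    return m
def fit(views,p0,z=0.,yaws=np.linspace(-np.pi/2,np.pi/2,9)[:-1]):
    """views: list of (name,E,mask). z may be a number. Returns x,y,yaw,IoU"""
    V=[]
    for n,E,m in views:
        u,v=proj(n,[p0[0],p0[1],z+.03],E)[0]
        near=np.zeros_like(m);cv2.circle(near,(int(u),int(v)),int(70 if n=="wrist" else 22),1,-1)
        k,l,st,ce=cv2.connectedComponentsWithStats(m)
        best=[i for i in range(1,k) if (near[l==i].mean()>.8 and st[i,4]>40)]
        if not best:continue
        i=min(best,key=lambda i:np.hypot(*(ce[i]-[u,v])))
        S=2 if n=="wrist" else 6
        V.append((n,E,cv2.resize((l==i).astype(np.uint8)*255,None,fx=S,fy=S,interpolation=cv2.INTER_LINEAR)>127,S))
    if not V:return None
    def cost(p):
        s=0
        for n,E,m,S in V:
            r=render(n,E,p,z,S)>0
            s+=1-(r&m).sum()/max(1,(r|m).sum())
        return s/len(V)
    b=None
    for y in yaws:
        r=minimize(cost,[*p0[:2],y],method="Nelder-Mead",options=dict(initial_simplex=np.array([*p0[:2],y])+np.array([[0,0,0],[.012,0,0],[0,.012,0],[0,0,.25]]),xatol=2e-4,fatol=1e-4,maxfev=90))
        if b is None or r.fun<b.fun:b=r
    y=(b.x[2]+np.pi/2)%np.pi-np.pi/2
    return np.array([b.x[0],b.x[1],y,1-b.fun])
def down(yaw):
    "tool down, closing axis (tool y) along world direction yaw+90deg i.e. plaque y; half turn chosen nearest present"
    c=[Rz(yaw+k)@np.diag([1,-1,-1.]) for k in(0,np.pi)]
    return c
E
cat > a.py <<'E'
from h import *
E=cam("top");im=cv2.imread("pics/top0.png");m=terra(im)
Es=cam("scene");ims=cv2.imread("pics/scene0.png");ms=terra(ims)
for uv in((231,336),(285,338),(277,389)):
    p=back("top",np.array(uv)*.64,.03,E)
    print(p[:2].round(3),fit([("top",E,m)],p),fit([("scene",Es,ms)],p),fit([("top",E,m),("scene",Es,ms)],p))
for nm,z,L in(("bed",.068,[(343,218),(495,223),(493,338),(336,332),(343,272),(494,276)]),("pedal",.069,[(386,358),(441,360),(440,394),(382,392)]),("tubrim",.03,[(515,289),(567,292),(563,407),(511,402)]),("board",.012,[(573,296),(623,297),(627,411),(577,409)])):
    print(nm,[back("top",np.array(q)*.64,z,E)[:2].round(4).tolist() for q in L])
v=np.hstack([im[180:270,80:220],cv2.cvtColor(m*255,cv2.COLOR_GRAY2BGR)[180:270,80:220]])
w=np.hstack([im[130:270,200:410]]);
cv2.imwrite("pics/c1.png",np.vstack([cv2.resize(v,(800,257),interpolation=cv2.INTER_CUBIC),cv2.resize(im[130:280,200:410],(476,340),interpolation=cv2.INTER_CUBIC)@np.eye(3).astype(np.uint8) if 0 else cv2.copyMakeBorder(cv2.resize(im[130:280,200:410],(476,340),interpolation=cv2.INTER_CUBIC),0,0,0,324,cv2.BORDER_CONSTANT)]))
E
python3 a.py
```

```text
[0.489 0.353] [ 0.49325927  0.36109388 -0.24790036  0.71439584] [ 0.48227364  0.36199309 -0.63807373  0.33073756] [ 0.4921007   0.36044785 -0.29598384  0.50343647]
[0.492 0.246] [ 0.49347474  0.25302078 -0.32235915  0.75064065] [ 0.48510954  0.25199541 -0.72375849  0.268023  ] [ 0.49373656  0.25313059 -0.34254864  0.49923211]
[0.392 0.252] [0.39320469 0.25613411 0.3751961  0.77813384] [ 0.37058314  0.27777002 -0.70199726  0.48918185] [0.39189185 0.25619535 0.26908074 0.57201541]
bed [[0.7345, 0.1471], [0.7423, -0.1558], [0.5109, -0.1581], [0.5042, 0.1424], [0.6235, 0.1384], [0.6333, -0.1567]]
pedal [[0.4601, 0.0436], [0.4626, -0.0607], [0.3988, -0.0617], [0.3958, 0.047]]
tubrim [[0.6191, -0.2053], [0.6192, -0.3095], [0.3909, -0.3021], [0.3943, -0.2019]]
board [[0.616, -0.3266], [0.6201, -0.428], [0.3918, -0.4317], [0.3897, -0.3343]]h.py:32: RuntimeWarning: divide by zero encountered in divide
  return ((r>60)&(g/r<.56)&(g/r>.3)&(h[...,1]>100)).astype(np.uint8)
h.py:32: RuntimeWarning: invalid value encountered in divide
  return ((r>60)&(g/r<.56)&(g/r>.3)&(h[...,1]>100)).astype(np.uint8)
```

View pics/c1.png

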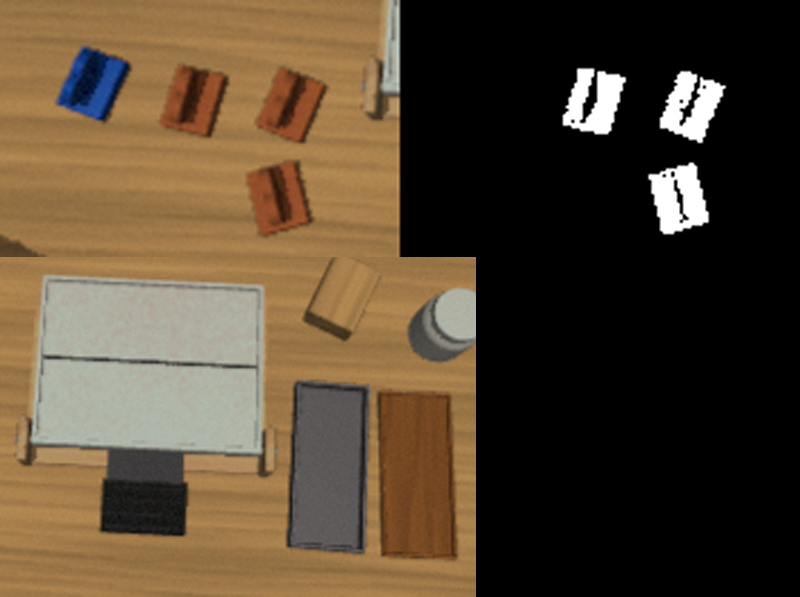

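The crop confirms three terracotta plaques and one blue look-alike. All the other fixtures are measured. Next I'll hover with the wrist camera to refine the poses.

```bash
cat >> h.py <<'E'
def terra(im):
    b,g,r=[im[...,i].astype(float)+1e-6 for i in range(3)]
    m=((r>28)&(g/r<.62)&(b/r<.5)&(r-b>18)).astype(np.uint8)
    return cv2.morphologyEx(m,cv2.MORPH_CLOSE,np.ones((3,3),np.uint8))
def best_down(pos,yaw):
    q0=observe()["joint_positions"];b=None
    for R in down(yaw):
        q=inverse_kinematics(pos,R)
        if q is not None:
            c=np.abs(np.array(q)-q0).max()+.3*abs(q[6])
            if b is None or c<b[0]:b=(c,R,q)
    if b is None:raise Unreachable(str(pos))
    return b[1]
E
cat > b.py <<'E'
from h import *
R=best_down([.46,.29,.33],0.)
goto([.46,.29,.33],R);o=observe();im=snapshot("wrist");cv2.imwrite("pics/w1.png",im)
t=snapshot("top");s=snapshot("scene");cv2.imwrite("pics/top1.png",t)
E=cam("wrist",o);m=terra(im);print(o['t'],o['ee_pos'],R.tolist(),o['joint_positions'])
mm=im.copy();mm[m>0]=(0,255,0)
cv2.imwrite("pics/w1c.png",cv2.resize(np.hstack([im,mm]),(800,300)))
Et=cam("top");mt=terra(t)
for p in((.493,.361),(.493,.253),(.393,.256)):
    print(fit([("wrist",E,m)],p),fit([("top",Et,mt)],p))
E
python3 b.py
```

```text
1.7 [0.45919149 0.29133166 0.32968967] [[-1.0, 1.2246467991473532e-16, 0.0], [1.2246467991473532e-16, 1.0, 0.0], [0.0, 0.0, -1.0]] [-0.58193979  0.36509245 -0.03365045  1.57363214  0.01178433  1.20349489
  0.95542222]
[ 0.49314149  0.36119242 -0.16287105  0.76646707] [ 0.48586318  0.36235678 -0.27447579  0.57522806]
[ 0.49497169  0.25245457 -0.31421605  0.87738335] [ 0.49427011  0.25354612 -0.30063134  0.88578563]
[0.39308144 0.25539859 0.34425689 0.92557999] [0.39215672 0.25599269 0.3109451  0.89094118]
```

View pics/w1c.png

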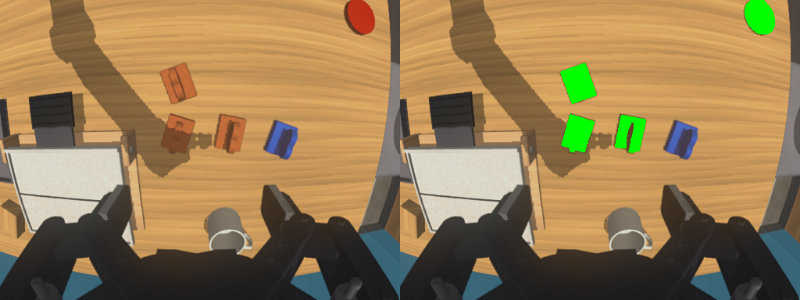

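The wrist view at 400x300 shows the plaques at (178,83), (178,133) and (230,132). Wrist and top fits agree to 1–2 mm. Now moving the first plaque.

```bash
cat >> h.py <<'E'
_t=terra
def terra(im,k=9):
    m=_t(im);return cv2.morphologyEx(cv2.copyMakeBorder(m,k,k,k,k,cv2.BORDER_CONSTANT),cv2.MORPH_CLOSE,np.ones((k,k),np.uint8))[k:-k,k:-k]
GZ=.046-grip_depth
BED=np.array([.515,-.010]);BYAW=.028
def bed(x,y):return BED+Rz(BYAW)[:2,:2]@[x,y]
def look(p,z=0.,h=.30):
    "hover & refine pose p=(x,y,yaw)"
    pos=[p[0],p[1],z+h-.02];R=best_down(pos,p[2]);goto(pos,R);hold(.2);o=observe();im=snapshot("wrist")
    f=fit([("wrist",cam("wrist",o),terra(im))],p,z,yaws=[p[2]-.2,p[2]+.2]);return f,im
def pick(p,z=0.,open_=.085,h=.10):
    pos=np.array([p[0],p[1],z+GZ]);up=pos+[0,0,h];R=best_down(up,p[2])
    command_gripper(open_,40);goto(up,R);move_l(pos,.12)
    command_gripper(0,40);w=observe()["gripper_width"]
    move_l(up+[0,0,.08],.2);o=observe();print("grip",w,o["gripper_width"],"F",o["gripper_force"],"t",o["t"])
    return o["gripper_width"]>.008
def place(xy,yaw,z,open_=.045,h=.14):
    pos=np.array([*xy,z+GZ+.0015]);up=pos+[0,0,h];R=best_down(up,yaw)
    goto(up,R);move_l(pos+[0,0,.02],.2);move_l(pos,.04);f=observe()["ft_force"]
    command_gripper(open_);move_l(up,.2);print("placed",pos.round(3),"ft",np.round(f,1),observe()["t"])
E
cat > c.py <<'E'
from h import *
p=np.array([.4946,.253,-.31]);f,im=look(p);cv2.imwrite("pics/w2.png",im);print(f)
assert f is not None and np.hypot(*(f[:2]-p[:2]))<.008 and f[3]>.8
if pick(f):
    place(bed(.165,-.088),BYAW,.068)
    cv2.imwrite("pics/w3.png",snapshot("wrist"));cv2.imwrite("pics/top2.png",snapshot("top"))
    a=cv2.imread("pics/w3.png");b=cv2.imread("pics/top2.png")
    cv2.imwrite("pics/v3.png",cv2.resize(np.hstack([a,b]),(800,300)))
E
python3 c.py
```

```text
[ 0.49414177  0.25249228 -0.3093168   0.91571533]
grip 0.01146878582851091 0.011523513509503794 F 44.389787033088055 t 6.05
placed [ 0.682 -0.093  0.097] ft [-0.7 -0.2 -1.6] 10.1833
```

View pics/v3.png

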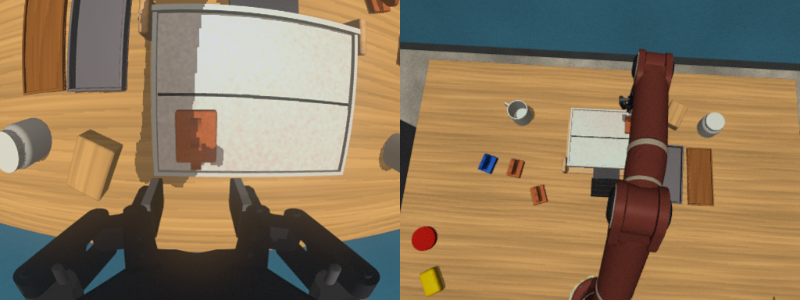

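The first plaque stands on the bed beyond the line, at wrist-view pixel (196,136). Next, the other two.

```bash
cat > d.py <<'E'
from h import *
for p,y in(([.4935,.361,-.25],0.),([.393,.256,.33],.088)):
    p=np.array(p);f,im=look(p);print(f)
    if f is None or f[3]<.8:
        cv2.imwrite("pics/bad.png",im);print("bad");break
    if np.hypot(*(f[:2]-p[:2]))>.006 or abs(f[2]-p[2])>.15: f,im=look(f);print("again",f)
    if not pick(f):print("no grip");break
    place(bed(.165,y),BYAW,.068)
q=bed(-.06,0);R=best_down([*q,.25],BYAW);goto([*q,.25],R);hold(.2)
o=observe();a=snapshot("wrist");b=snapshot("scene");cv2.imwrite("pics/w4.png",a);cv2.imwrite("pics/top3.png",snapshot("top"))
cv2.imwrite("pics/v4.png",cv2.resize(np.hstack([a,b]),(800,300)))
np.savez("o4.npz",**o)
E
python3 d.py
```

```text
[ 0.49352249  0.35987726 -0.14716431  0.91594098]
grip 0.011384386699535768 0.011503459420645073 F 44.3996902232783 t 16.1583
placed [ 0.68  -0.005  0.097] ft [-0.2  0.2 -0.6] 20.3417
[0.39273483 0.2554531  0.34158714 0.90056647]
grip 0.011539966554759605 0.011760741408272869 F 44.41500139503148 t 25.8667
placed [0.677 0.083 0.097] ft [-0.6  0.9 -1.5] 29.8
```

View pics/v4.png

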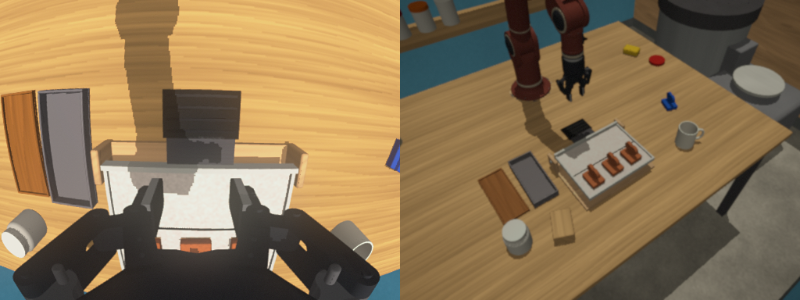

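All three plaques stand upright beyond the line, and the only heart left on the table is the blue one. Now pressing the pedal along its arc while watching the force.

```bash
cat > e.py <<'E'
from h import *
def pt(th,dz=0):
    x,z=-.085,.009+dz
    return np.array([*bed(x*np.cos(th)-z*np.sin(th),0),.060+x*np.sin(th)+z*np.cos(th)])
command_gripper(0)
up=pt(0,.06)
for yaw in(BYAW+np.pi/2,BYAW):
    try:R=best_down(up,yaw);best_down(pt(.4),yaw);break
    except Unreachable:print("unreach",yaw)
goto(up,R);move_l(pt(0,.004),.1);hold(.2);f0=observe()["ft_force"][2];th=0.
while th<.46:
    th+=.02 if th<.36 else .008;move_l(pt(th),.03);f=observe()["ft_force"][2]-f0;print(round(th,3),round(f,1),observe()["ee_pos"].round(4)[2],end="; ")
    if abs(f)>38:break
print("t",observe()["t"])
hold(.3);b=snapshot("scene");t=snapshot("top");hold(1.9);print(observe()["ft_force"][2]-f0,observe()["t"])
b2=snapshot("scene");t2=snapshot("top");
for n,i in(("b",b),("t",t),("b2",b2),("t2",t2)):cv2.imwrite(f"pics/press_{n}.png",i)
x=np.arange(th,0,-.05)
for a in x:move_l(pt(a),.05)
move_l(pt(0,.004),.05);move_l(up+[0,0,.1],.2);hold(.3);print(observe()["t"])
b3=snapshot("scene");t3=snapshot("top");cv2.imwrite("pics/rel_b.png",b3);cv2.imwrite("pics/rel_t.png",t3)
c=lambda i:cv2.resize(i[140:270,170:370],(400,260));d=lambda i:cv2.resize(i[120:270,180:410],(400,260))
cv2.imwrite("pics/v5.png",np.vstack([np.hstack([c(b2),c(b3)]),np.hstack([d(t2),d(t3)])]))
E
python3 e.py
```

```text
0.02 10.3 0.068; 0.04 11.2 0.0665; 0.06 11.3 0.0648; 0.08 11.5 0.0631; 0.1 11.5 0.0614; 0.12 11.3 0.0597; 0.14 11.3 0.058; 0.16 11.4 0.0563; 0.18 11.4 0.0545; 0.2 12.2 0.0528; 0.22 11.2 0.0511; 0.24 11.2 0.0494; 0.26 11.5 0.0477; 0.28 11.6 0.0461; 0.3 12.9 0.0444; 0.32 12.3 0.0427; 0.34 12.5 0.041; 0.36 11.6 0.0394; 0.368 12.4 0.0388; 0.376 12.2 0.0381; 0.384 13.1 0.0375; 0.392 11.6 0.0368; 0.4 15.1 0.0363; 0.408 18.4 0.0361; 0.416 23.7 0.0358; 0.424 26.8 0.0355; 0.432 30.7 0.0352; 0.44 36.5 0.035; 0.448 41.9 0.0347; t 41.0667
40.91022398986715 43.3667
47.2583
```

View pics/v5.png

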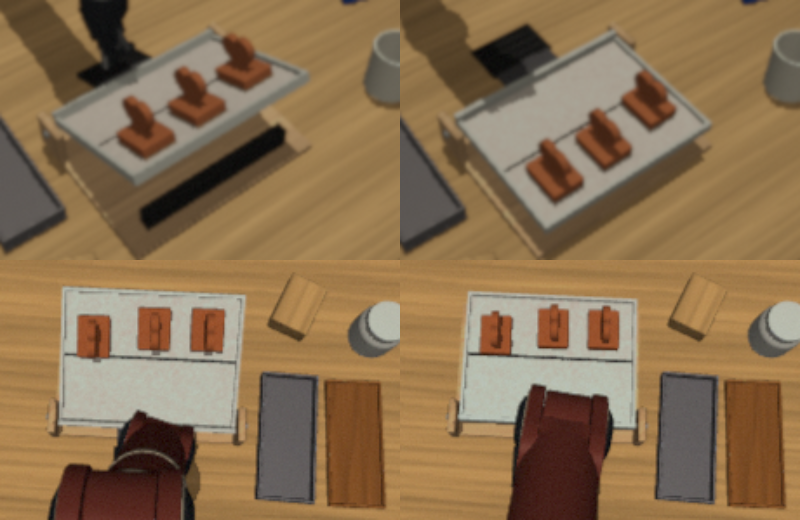

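At the stop (force rising past θ≈0.40) and after release, nothing is at the lip. But the left plaque, at lower-right pixel (496,334), now sits about 1 cm lower and touches the line. I'll check when it moved.

```bash
cat > f.py <<'E'
from h import *
Et=cam("top");Es=cam("scene")
for n in("top3","press_t","press_t2","rel_t"):
    im=cv2.imread(f"pics/{n}.png");m=terra(im,3)
    k,l,st,ce=cv2.connectedComponentsWithStats(m)
    print(n,[ (ce[i].round(1).tolist(),int(st[i,4])) for i in range(1,k) if 150<st[i,4]<900 and 200<ce[i][0]<330 and 120<ce[i][1]<230])
im=cv2.imread("pics/rel_t.png");m=terra(im,3);ms=terra(cv2.imread("pics/rel_b.png"),3)
for y in(-.088,0,.088):
    p=bed(.155,y)
    f=fit([("top",Et,m)],p,.068,yaws=[0.,.2]);g=fit([("scene",Es,ms)],p,.068,yaws=[0.,.2])
    for q in(f,g):
        if q is not None:print(y,q.round(3),"bed",(Rz(-BYAW)[:2,:2]@(q[:2]-BED)).round(4))
c=lambda s:cv2.resize(cv2.imread(f"pics/{s}.png")[130:220,205:325],(400,300),interpolation=cv2.INTER_CUBIC)
cv2.imwrite("pics/v6.png",np.vstack([np.hstack([c("top3"),c("press_t")]),np.hstack([c("press_t2"),c("rel_t")])]))
E
python3 f.py
```

```text
top3 [([239.1, 157.3], 376), ([267.9, 158.4], 374), ([296.8, 159.1], 377)]
press_t [([268.4, 159.2], 419), ([298.9, 159.9], 422), ([233.5, 163.7], 423)]
press_t2 [([268.4, 159.2], 419), ([299.0, 160.1], 421), ([233.4, 163.8], 421)]
rel_t [([267.9, 159.1], 378), ([296.9, 159.7], 376), ([234.9, 163.0], 382)]
-0.088 [ 0.681 -0.094 -0.031  0.835] bed [ 0.1635 -0.0891]
-0.088 [ 0.676 -0.093 -0.181  0.743] bed [ 0.1583 -0.0877]
0 [ 0.677 -0.006  0.031  0.858] bed [ 0.1623 -0.0009]
0 [ 0.673 -0.004 -0.182  0.763] bed [0.1577 0.0016]
0.088 [0.658 0.093 0.119 0.866] bed [0.1461 0.0988]
0.088 [ 0.654  0.096 -0.2    0.774] bed [0.1423 0.1023]
```

View pics/v6.png

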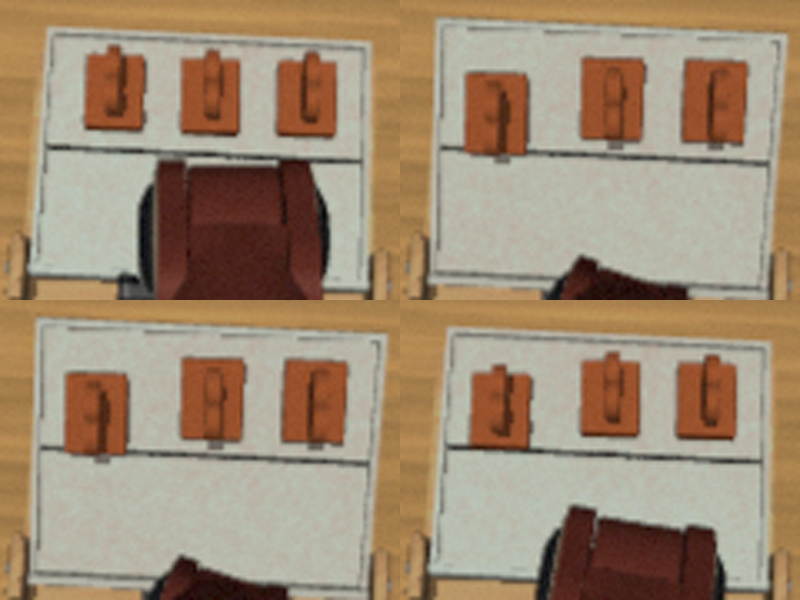

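Between placing and pressing, the left plaque moved 18 mm down the bed and 10 mm sideways. It did not move at all during the tilt hold, so it was knocked, leaving it right on the line. A careful person would set it back and repeat the test. I'll also verify the tilt reached from the bed corners.

```bash
cat > g.py <<'E'
from h import *
E=cam("top")
def bp(x,y,z,th):
    z+=.008;X=x*np.cos(th)-z*np.sin(th);Z=x*np.sin(th)+z*np.cos(th);return [*bed(X,y),.060+Z]
for th in(0,.3,.35,.38,.4,.42):print(th,proj("top",[bp(.224,.149,.008,th),bp(.224,-.149,.008,th)],E).round(1).tolist(),proj("top",[bp(.112,.145,0,th),bp(.112,-.145,0,th)],E).round(1).tolist())
print("seen press",(217,136),(321.1,140.5),"line",(205+40*.3,130+147*.3),(205+370*.3,130+161*.3),"level",(219.1,138),(316,132+.3*35))
command_gripper(.045);p=np.array([.658,.094,.1])
f,im=look(p,.068,h=.26);print(f,"bed",Rz(-BYAW)[:2,:2]@(f[:2]-BED));cv2.imwrite("pics/w5.png",im)
if f[3]>.8 and np.hypot(*(f[:2]-p[:2]))<.012 and pick(f,.068,open_=.05):
    place(bed(.170,.088),BYAW,.068)
E
python3 g.py
```

```text
0 [[219.9, 138.6], [316.2, 141.6]] [[219.6, 174.3], [314.5, 177.3]]
0.3 [[217.8, 135.6], [319.8, 138.8]] [[218.6, 173.8], [316.3, 176.9]]
0.35 [[217.4, 135.8], [320.4, 138.9]] [[218.4, 174.1], [316.5, 177.2]]
0.38 [[217.2, 136.0], [320.8, 139.1]] [[218.3, 174.3], [316.7, 177.4]]
0.4 [[217.0, 136.1], [321.0, 139.3]] [[218.2, 174.5], [316.8, 177.6]]
0.42 [[216.9, 136.3], [321.3, 139.5]] [[218.1, 174.6], [316.9, 177.8]]
seen press (217, 136) (321.1, 140.5) line (217.0, 174.1) (316.0, 178.3) level (219.1, 138) (316, 142.5)
[0.65858894 0.09334412 0.02131376 0.7449505 ] bed [0.14642592 0.09928365]
```

Tilt ≈0.40 is confirmed. The fit score was below my gate, so I'll look at the picture before grasping.

View pics/w5.png

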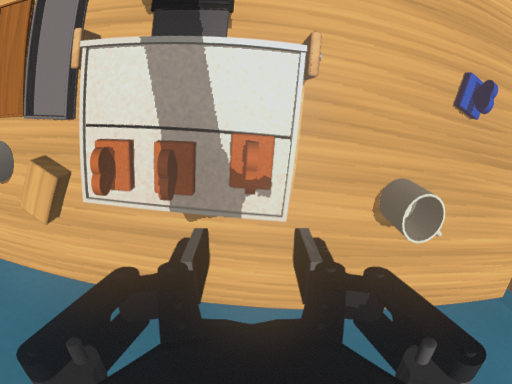

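The plaque stands upright at (252,162), nearly aligned with the bed and touching the line. I'll reseat it, then check its position, press again and check once more.

```bash
cat > e2.py <<'E'
from h import *
def pt(th,dz=0):
    x,z=-.085,.009+dz
    return np.array([*bed(x*np.cos(th)-z*np.sin(th),0),.060+x*np.sin(th)+z*np.cos(th)])
def cents(n):
    im=snapshot("top");cv2.imwrite(f"pics/{n}.png",im);m=terra(im,3)
    k,l,st,ce=cv2.connectedComponentsWithStats(m)
    print(n,[(ce[i].round(1).tolist(),int(st[i,4])) for i in range(1,k) if 150<st[i,4]<900 and 200<ce[i][0]<330 and 120<ce[i][1]<230])
if pick([.6586,.0935,.04],.068,open_=.05):
    place(bed(.170,.088),BYAW,.068)
    command_gripper(0);up=pt(0,.06);R=best_down(up,BYAW+np.pi/2)
    goto(up,R);move_l(pt(0,.004),.1);hold(.2);f0=observe()["ft_force"][2];cents("q0");th=0.
    while th<.45:
        th+=.04 if th<.34 else .01;move_l(pt(th),.06);f=observe()["ft_force"][2]-f0
        if f>34:break
    print(round(th,3),f,observe()["ee_pos"],"t",observe()["t"])
    hold(.2);cents("q1");hold(2.1);cents("q2");print(observe()["ft_force"][2]-f0,observe()["t"])
    for a in np.arange(th-.04,0,-.08):move_l(pt(a),.06)
    move_l(pt(0,.004),.06);move_l(up+[0,0,.1],.2);hold(.3);cents("q3");print(observe()["t"])
    c=lambda s:cv2.resize(cv2.imread(f"pics/{s}.png")[130:220,205:325],(400,300),interpolation=cv2.INTER_CUBIC)
    cv2.imwrite("pics/v7.png",np.vstack([np.hstack([c("q0"),c("q1")]),np.hstack([c("q2"),c("q3")])]))
E
python3 e2.py
```

```text
grip 0.0117546729128001 0.011487712725354598 F 44.40250039881505 t 52.5083
placed [0.682 0.083 0.097] ft [ 0.2 -0.2 -0.7] 55.4833
q0 [([239.1, 155.7], 365), ([267.9, 159.1], 379), ([296.9, 159.8], 376)]
0.44 36.717986965414354 [ 0.434668   -0.01233273  0.03522686] t 62.3333
q1 [([237.8, 156.5], 416), ([268.3, 160.0], 410), ([298.9, 160.7], 425)]
q2 [([237.8, 156.3], 417), ([268.3, 159.9], 410), ([298.9, 160.7], 428), ([271.4, 222.6], 720)]
35.799121429568736 64.7333
q3 [([239.0, 157.1], 383), ([267.8, 160.2], 373), ([296.8, 161.1], 378)]
67.85
```

View pics/v7.png

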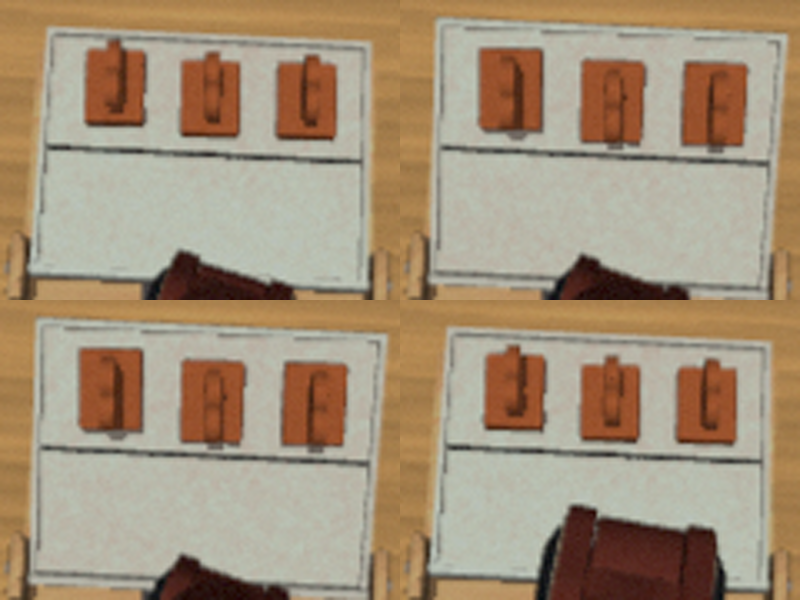

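In the repeat test all three plaques stayed put: centroids are steady over the hold and none is near the lip. So all go on the ware board. I'll check the board pose from the wrist with the predicted rims drawn in.

```bash
cat > i.py <<'E'
from h import *
c=np.array([.5044,-.380]);yaw=.025
pos=[.56,-.38,.33];R=best_down(pos,0.);goto(pos,R);hold(.3);o=observe();im=snapshot("wrist");E=cam("wrist",o);np.savez("oi.npz",**o)
cv2.imwrite("pics/w6.png",im)
big=cv2.resize(im,None,fx=3,fy=3,interpolation=cv2.INTER_CUBIC)
for L,W,z,col in((.23,.1,.012,(0,255,0)),(.22,.09,.005,(255,255,0))):
    P=np.array([[a*L/2,b*W/2,z] for a,b in((-1,-1),(1,-1),(1,1),(-1,1))])@Rz(yaw).T+[*c,0]
    uv=proj("wrist",P,E);print(uv.round(1).tolist())
    cv2.polylines(big,[np.round((uv+.5)*3).astype(int)],True,col,1)
uv=(uv*3).astype(int);x0,y0=np.maximum(uv.min(0)-60,0);x1,y1=uv.max(0)+60;crop=big[y0:y1,x0:x1];s=min(800/crop.shape[1],600/crop.shape[0]);print(x0,y0,s,observe()["t"])
cv2.imwrite("pics/v8.png",cv2.resize(crop,None,fx=s*.999,fy=s*.999))
E
python3 i.py
```

```text
[[281.2, 245.7], [281.9, 109.8], [216.8, 111.3], [223.9, 246.9]]
[[278.1, 241.4], [278.3, 112.9], [220.6, 114.2], [226.8, 242.5]]
601 278 1.1787819253438114 69.6917
```

View pics/v8.png

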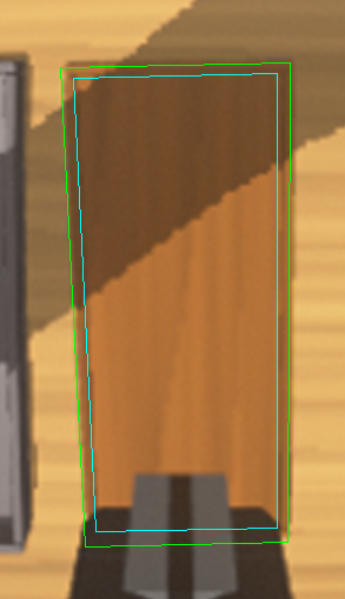

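The predicted rims match the board to a few mm; the true one has about 1 mm offset and slightly less yaw, well within the 10 mm margin. Moving the plaques onto the board now.

```bash
cat > j.py <<'E'
from h import *
bc=np.array([.5035,-.381]);byaw=.016;Et=cam("top")
m=terra(snapshot("top"),3)
command_gripper(.05)
for y,bx in((-.088,-.066),(0,0.),(.088,.066)):
    f=fit([("top",Et,m)],bed(.16,y),.068,yaws=[0.,.1]);b=Rz(-BYAW)[:2,:2]@(f[:2]-BED) if f is not None else None
    print(y,f,b)
    if f is None or abs(b[1]-y)>.006 or abs(b[0]-.162)>.012: b=np.array([.161,y]);print("use default")
    if not pick([*bed(b[0],y),BYAW],.068,open_=.05):print("no grip");break
    place(bc+Rz(byaw)[:2,:2]@[bx,0],byaw+np.pi/2,.005,open_=.035)
R=best_down([.45,.2,.35],0.);goto([.45,.2,.35],R);hold(.3)
a=snapshot("top");b=snapshot("scene");print(observe()["t"]);cv2.imwrite("pics/fin_t.png",a);cv2.imwrite("pics/fin_s.png",b)
cv2.imwrite("pics/v9.png",np.hstack([cv2.resize(a[170:280,310:420],(400,400),interpolation=cv2.INTER_CUBIC),cv2.resize(b[170:310,80:220],(400,400),interpolation=cv2.INTER_CUBIC)]))
E
python3 j.py
```

```text
-0.088 [ 0.6755552  -0.09428257 -0.02843622  0.83369198] [ 0.15813266 -0.08874449]
grip 0.01176875208802333 0.01123925016083565 F 44.14407286415667 t 74.225
placed [ 0.438 -0.382  0.034] ft [-0.5  3.4  4.3] 78.2667
0 [ 0.67140641 -0.0062228   0.03233573  0.84469697] [ 0.15645085 -0.00060309]
grip 0.011467714748207097 0.011591053394898512 F 43.48667956496968 t 82.65
placed [ 0.503 -0.381  0.034] ft [-0.7  2.8  2.2] 86.8083
0.088 [0.6782972  0.08199221 0.09557536 0.87011589] [0.16580863 0.08738443]
grip 0.011740571292482878 0.011185418015411433 F 44.06342263595718 t 91.3667
placed [ 0.569 -0.38   0.034] ft [-1.2  0.8  0.7] 95.7333
98.3417
```

View pics/v9.png

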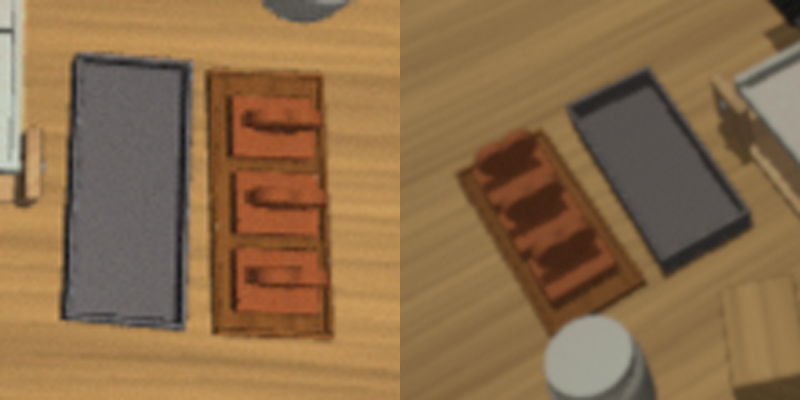

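The plaques look a little close to the -y lip, and the first placing felt 3–4 N. I'll look closer to make sure none rides on the lip.

```bash
cat > k.py <<'E'
from h import *
pos=[.66,-.38,.24];R=best_down(pos,0.);print(R[:,0]);goto(pos,R);hold(.3);o=observe();im=snapshot("wrist");E=cam("wrist",o)
cv2.imwrite("pics/w9.png",im);m=terra(im,3)
c=np.array([.5035,-.381]);big=cv2.resize(im,None,fx=4,fy=4,interpolation=cv2.INTER_CUBIC)
uv=proj("wrist",np.array([[a*.125,b*.07,z] for a in(-1,1) for b in(-1,1) for z in(0,.07)])+[*c,0],E)
x0,y0=np.maximum((uv.min(0)*4-20).astype(int),0);x1,y1=(uv.max(0)*4+20).astype(int);crop=big[y0:y1,x0:x1];s=min(800/crop.shape[1],600/crop.shape[0]);print(x0,y0,s,crop.shape)
cv2.imwrite("pics/v10.png",cv2.resize(crop,None,fx=s*.999,fy=s*.999))
E
python3 k.py
```

```text
[1. 0. 0.]
736 707 0.8241758241758241 (728, 539, 3)
```

View pics/v10.png

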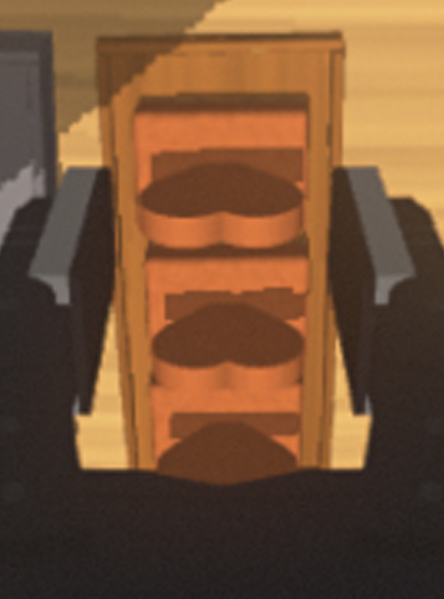

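The close view shows all three bases level and centred between the lips, at (220,175), (228,315) and (235,425). Clearing the arm and handing in.

```bash
python3 -c "
from rig import *
move_l([.60,-.2,.34],.2);hold(.5);print(observe()['t']);print(job_done())"
```

```text
102.6583
the job is handed in; nothing more can be done
None
```

I tested the three plaques that were there, all stayed put at full tilt, and all three now stand upright on the ware board (tub empty); I ran the press twice because the first time one plaque had been knocked onto the dark line, and the job was handed in at 102.7 s with no verdict returned.

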